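# Clear the flowerpot and stand it in its saucer

### The job

The plant-feed bottle has been left standing in the terracotta pot. Lift it out and stand it upright on the lower shelf of the wooden rack, with its whole base on the shelf, then pick the empty pot up and set it upright in its saucer, base flat on the saucer's floor. Set both down, do not drop them or tip the pot over, and leave the jar, scoop and hand rake where they are.

Things in the scene. Friction and masses are not known exactly. Their poses are not given: they have to be found in the camera images.
- bottle: White plastic plant-feed bottle, 156 mm tall, about 0.28 kg: round body 46 mm in diameter up to 98 mm, 27 mm neck at 118 mm, grey ribbed screw cap 34 mm in diameter from 122 to 156 mm. Origin at the centre of its underside, z up its axis. Starts standing loose and upright on the pot's inner floor, so only the top 55 mm (shoulder, cap) stand above the pot's rim.
- pot: Terracotta flowerpot, 110 mm tall, about 0.45 kg, loose on the table. Base 80 mm in diameter, widening to 109 mm; round the top an upright collar 28 mm tall, 124 mm outside diameter, 9.5 mm thick (mouth 105 mm; middle of the wall 57 mm from the axis) that can be pinched from above, one finger inside. Inner floor 9 mm above the underside. Origin at the centre of its underside, z up.
- saucer: Terracotta saucer, 132 mm across the rim, 20 mm tall, loose on the table. Its flat inner floor, 108 mm across, is 7 mm above its underside. Origin at the centre of its underside, z up.
- rack: Fixed two-tier slatted wooden plant rack, 200 mm deep (x), 400 wide (y), 360 tall, open at front and back. Origin at the centre of its footprint on the table, z up; x runs from its open front (robot's side) to its back. Corner posts 22 mm square, 356 mm clear between left and right. Upper tier straight above the lower; upturned pots at its back reach 445 mm above the table.
- lower_shelf (a point): Centre of the lower tier's flat slatted top, 40 mm above the table; axes as the rack's. The surface runs from -0.100 (front) to +0.100 in x and from -0.178 to +0.178 in y between the posts; slats along y with 8 mm gaps.
- jar: Glass jar with a steel screw lid, 63 mm in diameter, 82 mm tall, standing loose on the lower tier in its middle or back part. Bystander. Origin at the centre of its underside, z up.
- scoop: Blue plastic scoop, 240 mm long, up to 45 mm tall, lying on the table. Bystander. Origin on the table under the joint between its bowl (+x, 115 mm long, 85 mm wide) and handle (-x).
- rake: Stainless three-tine hand rake with a black rubber handle, 260 mm long, 75 mm wide, up to 47 mm tall, lying on the table. Bystander. Origin on the table below its stem; tines towards +x, handle towards -x.
- upper_edge (a point): Middle of the front lower edge of the upper tier, 345 mm above the table and straight above the lower tier's front edge; axes as the rack's. The tier, 15 mm thick, reaches from here 200 mm back (four 28 mm slats along y with 29 mm gaps) and is in the way of a gripper held upright above the lower tier.

How it is judged:
By the outcome, as a careful person would: the job done as asked, in the order asked, and still so for the second after the job is handed in, with the robot touching nothing.
It also fails if it takes over 59 s, if anything falls off the work surface, if the arm or the gripper's body presses on something with over 40 N, if the wrist force passes 120 N, or if a joint passes its speed limit or range.

### The arm

A 6-joint arm with a two-finger parallel gripper is mounted at the origin on the work surface. World frame = base frame: x ahead of the robot, y to its left, z up, the work surface at z = 0. Lengths are in m, angles in rad, forces in N, time in s.
With the tool pointing down it reaches from about 0.25 to 0.725 m from the base axis. Payload 4 kg.
Tool frame: the origin (TCP) lies on the centre line of the jaws, within the pads' length; the fingertips stand 14 mm ahead of it and the grasp point (between the pads) lies 5 mm behind it; z points along the fingers, x is the direction in which the jaws open and shut, and the axes are right-handed (so a half turn about z gives the same grasp; the last joint's range is limited). The gripper opens to 85 mm and grips with 20 to 120 N. Pads are 22 mm wide; open, the fingers measure 114 mm over their backs; the gripper's body (76 mm by 85 mm) begins 54 mm behind the grasp point. The pads swing forward as they close: fully open they stand 13 mm farther back than shut.
Start: joints at [1.256, 0.241, 0.005, 1.335, 0, 1.571], TCP at [0.155, 0.475, 0.245] pointing down, gripper open.
Joint ranges: [-2.72, 2.72], [-1.05, 1.87], [-1.09, 1.28], [-1.99, 2.15], [-1.42, 1.44], [-3.14, 3.14]. Speed limits (rad/s): [2.79, 2.79, 3.14, 3.14, 3.14, 3.14].

### API

Orientations are given as a unit quaternion [x, y, z, w].
In Python, from workcell import bot gives the robot as it stands.
- The arm moves only by the tool play_rows, never from a script. Its argument "motion" is a list of rows, each an object with "fingers": the closure, from -1 (fully open) to 1 (shut), so that 0 is half open; "translation": the shift along the tool's x, y, z in cm, a list of three; "roll": the turn about the tool's z in degrees. A call has 1 to 20 rows; each row is the pose to reach, as a shift and turn from the pose commanded when the call began, along the tool's axes at that moment; what a row does not reach only later rows make up. A row lasts 1/12 s, in which the tool goes at most 41.7 mm and 7.16 degrees, less where a joint would pass 70% of its speed; a pose out of reach is approached as far as the arm can. A call with a gripper value outside its range is refused whole. The fingers move at their own pace and stop on an object; the grip force is fixed at half the most. Time passes only in rows, so rows that repeat a pose let the fingers close. It gives the time, the measured TCP pose, the force and the opening at its end, in the units of the state.
- bot.get_obs(): the state, without advancing time (a new reading comes with each control period).
- bot.camera(name): name is "scene" or "top" or "wrist"; returns a dict with "pixels" (400x640x3 uint8, red, green, blue), "intrinsics" (3x3 intrinsics, pixels), "world_to_cam" (4x4, takes a point from world to camera coordinates). Camera axes: x right, y down, z forward; pixel columns grow to the right and rows downward; lengths in m; the calibration is good to about 2 mm. A picture is of the moment at which its call begins. There is no depth.
- bot.job_done(): hands the job in, once; it reports no verdict.
The state is a dict: "clock": time; "joint_pos": joint angles; "joint_vel": joint speeds; "tau": joint torques, N m; "eef_pos": TCP position; "tool_rot": TCP orientation; "ft_force": force on the tool from outside, world axes, zero at the start; "ft_torque": the same for the moment, N m; "grip_width": finger opening in m.
Only numpy, scipy, OpenCV 4.12 (cv2) and the standard library are available. Lean on these libraries where they do the work, as an engineer would, in place of code of your own. Each camera call takes 0.05 s, during which the arm holds its last target. There are 200 camera calls.

## Working session

There is one attempt and no reset: what is moved stays moved. The work goes in short steps, Python scripts to look and compute and a tool call to move; the robot and the scene stay as the last step left them, time stands still between calls to the robot, and variables do not carry over. Pictures are saved under pics/ and viewed, about 8 in all and at most 12, crops included, and the job is handed in when it is done.

Besides the shell and the picture viewer there is one more tool, called after "Call:" as name([rows], argument=value, ...), one row to a line, values as JSON. play_rows: Moves the arm, as the interface text tells. Its arguments: {"type":"object","properties":{"motion":{"type":"array","items":{"type":"object","properties":{"fingers":{"type":"number"},"translation":{"type":"array","items":{"type":"number"}},"roll":{"type":"number"}}}}},"required":["motion"]}

```bash
mkdir -p pics; ls; cat > h.py <<'E'
import numpy as np, cv2
from workcell import bot
def snap(n,f):
    c=bot.camera(n); cv2.imwrite(f,c["pixels"][:,:,::-1]); np.savez(f+".npz",K=c["intrinsics"],T=c["world_to_cam"]); return c
def ray(f,u,v,z):
    d=np.load(f+".npz"); K,T=d["K"],d["T"]; R,t=T[:3,:3],T[:3,3]
    o=-R.T@t; r=R.T@np.linalg.solve(K,[u,v,1.]); return o+r*(z-o[2])/r[2]
def proj(f,p):
    d=np.load(f+".npz"); q=d["K"]@(d["T"][:3,:3]@np.array(p,float)+d["T"][:3,3]); return q[:2]/q[2]
E
python3 - <<'E'
from h import *
for n in ("scene","top"):
    c=snap(n,f"pics/{n}0.png"); T=c["world_to_cam"]; print(n,-T[:3,:3].T@T[:3,3],T[2,:3],c["intrinsics"][0])
o=bot.get_obs(); print(o["clock"],o["eef_pos"],o["tool_rot"],o["grip_width"])
E
```

```text
pics
scene [ 1.13288238 -0.25020971  1.16372686] [-0.49960341  0.2145184  -0.83927248] [380.37800009   0.         324.26587503]
top [ 0.44388517 -0.00247108  1.13688203] [ 0.12978564 -0.02761053 -0.99115758] [411.48234078   0.         311.09984127]
0.1 [0.15463757 0.47492434 0.24450103] [ 8.09199584e-01  5.87533105e-01 -7.57323174e-04  5.56770295e-04] 0.08558255671163603
```

View pics/scene0.png

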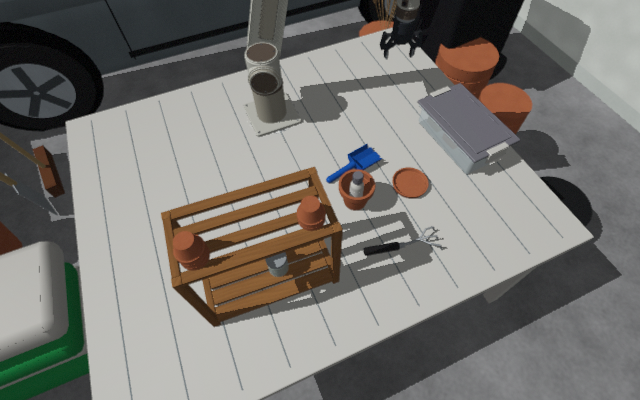

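View pics/top0.png

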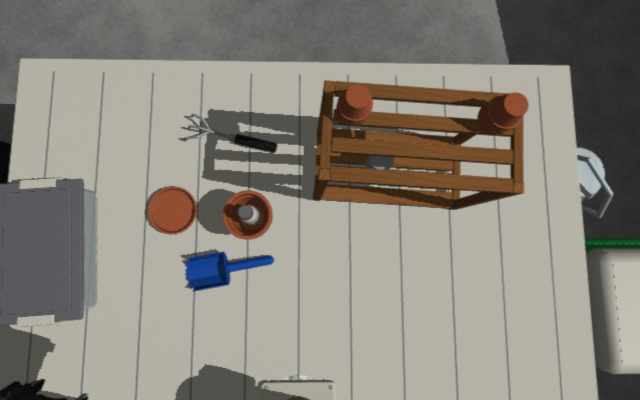

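The scene view shows the rack at (170-340,170-320), the jar on the lower tier at (277,262), the pot with the bottle at (357,188) and the saucer at (411,182). In the top view the saucer is at (171,210), the pot and cap at (248,214), the scoop at (230,268) and the rake at (230,140). The top view has +x up and +y to the left. Next I'll measure.

```bash
python3 - <<'E'
from h import *
np.set_printoptions(precision=3,suppress=True)
t="pics/top0.png"; s="pics/scene0.png"
print("saucer top",ray(t,171.5,210,.02),"scene",ray(s,411,182,.02))
print("pot",ray(t,248,214.5,.11), "scene",ray(s,357,187,.11)); print("cap",ray(t,246,213,.165))
im=cv2.imread(s)[150:340,150:460]; im=cv2.resize(im,None,fx=2.5,fy=2.5,interpolation=cv2.INTER_CUBIC); 
it=cv2.imread(t)[70:300,140:540]; it=cv2.resize(it,None,fx=2,fy=2,interpolation=cv2.INTER_CUBIC)
cv2.imwrite("pics/st.png",it)
E
```

```text
saucer top [0.541 0.343 0.02 ] scene [0.548 0.344 0.02 ]
pot [0.522 0.126 0.11 ] scene [0.538 0.123 0.11 ]
cap [0.521 0.124 0.165]
```

View pics/st.png

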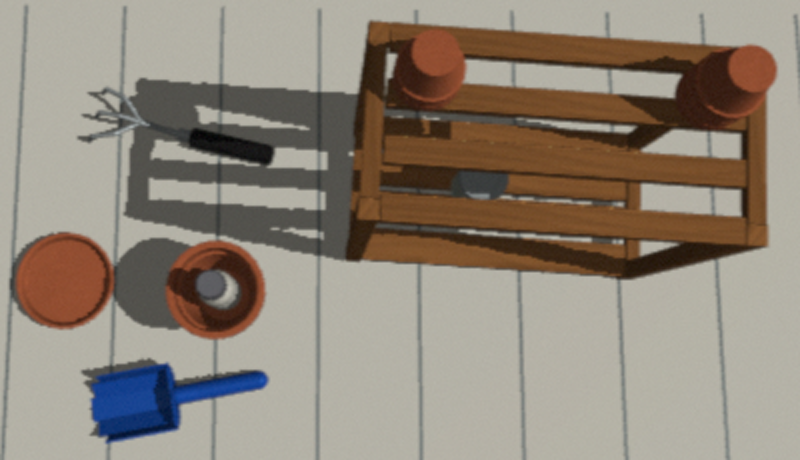

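```bash
python3 - <<'E'
from h import *
np.set_printoptions(precision=3,suppress=True)
t="pics/top0.png"
c=lambda u,v,z: ray(t,140+u/2,70+v/2,z)
for n,u,v,z in [("FL top",358,219,.36),("FR top",767,246,.36),("BL top",369,22,.36),("FL foot",347,260,0),("FR foot",627,279,0),("jar lid",480,182,.122),("pot",215,290,.11),("cap",211,285,.165),("saucer",64,281,.02)]: print(n,c(u,v,z))
A=c(358,219,.36);B=c(767,246,.36);print(np.linalg.norm(A-B))
E
```

```text
FL top [ 0.571 -0.039  0.36 ]
FR top [ 0.546 -0.435  0.36 ]
BL top [ 0.768 -0.05   0.36 ]
FL foot [ 0.571 -0.041  0.   ]
FR foot [ 0.546 -0.433  0.   ]
jar lid [ 0.658 -0.205  0.122]
pot [0.521 0.127 0.11 ]
cap [0.523 0.125 0.165]
saucer [0.539 0.342 0.02 ]
0.39629119965352266
```

```bash
cat >> h.py <<'E'
from scipy.spatial.transform import Rotation as Ro
def go(p,az=None,obs=None):
    "shift (cm, tool axes) and roll (deg) to world point p with tool x at azimuth az (deg, mod 180)"
    o=obs or bot.get_obs(); R=Ro.from_quat(o["tool_rot"]); m=R.as_matrix()
    d=R.inv().apply(np.array(p)-o["eef_pos"])*100
    a=np.degrees(np.arctan2(m[1,0],m[0,0])); r=None if az is None else [round(-((az-a+90)%180-90),1)]
    print("shift",d.round(1),"roll",r,"rows",np.linalg.norm(d)/4.17); return d
def st():
    o=bot.get_obs(); m=Ro.from_quat(o["tool_rot"]).as_matrix()
    print("t%.2f"%o["clock"],"p",o["eef_pos"].round(4),"xaz %.1f"%np.degrees(np.arctan2(m[1,0],m[0,0])),"z",m[:,2].round(3),"j",np.round(o["joint_pos"],3),"F",np.round(o["ft_force"],1),"T",np.round(o["ft_torque"],2),"w %.4f"%o["grip_width"])
E
python3 - <<'E'
from h import *
st(); go([.62,.20,.28],90); go([.62,.20,.28],0)
E
```

```text
t0.10 p [0.1546 0.4749 0.2445] xaz 72.0 z [-0.001 -0.002 -1.   ] j [ 1.256  0.241  0.004  1.335 -0.     1.571] F [-0.6 -0.3  0.5] T [ 0.05  0.01 -0.02] w 0.0856
shift [-11.7  52.8  -3.5] roll [np.float64(-18.0)] rows 12.989674209539007
shift [-11.7  52.8  -3.5] roll [np.float64(72.0)] rows 12.989674209539007
```

Call:
play_rows([
  {"fingers":-1,"translation":[-11.7,52.8,-3.5],"roll":-18},
  {"fingers":-1,"translation":[-11.7,52.8,-3.5],"roll":-18},
  {"fingers":-1,"translation":[-11.7,52.8,-3.5],"roll":-18},
  {"fingers":-1,"translation":[-11.7,52.8,-3.5],"roll":-18},
  {"fingers":-1,"translation":[-11.7,52.8,-3.5],"roll":-18},
  {"fingers":-1,"translation":[-11.7,52.8,-3.5],"roll":-18},
  {"fingers":-1,"translation":[-11.7,52.8,-3.5],"roll":-18},
  {"fingers":-1,"translation":[-11.7,52.8,-3.5],"roll":-18},
  {"fingers":-1,"translation":[-11.7,52.8,-3.5],"roll":-18},
  {"fingers":-1,"translation":[-11.7,52.8,-3.5],"roll":-18},
  {"fingers":-1,"translation":[-11.7,52.8,-3.5],"roll":-18},
  {"fingers":-1,"translation":[-11.7,52.8,-3.5],"roll":-18},
  {"fingers":-1,"translation":[-11.7,52.8,-3.5],"roll":-18},
  {"fingers":-1,"translation":[-11.7,52.8,-3.5],"roll":-18},
  {"fingers":-1,"translation":[-11.7,52.8,-3.5],"roll":-18},
])

```text
clock: 1.35
eef_pos: [0.6231, 0.1979, 0.2781]
tool_rot: [0.709, 0.705, -0.001, -0.0]
ft_force: [-0.7, -0.4, 0.1]
grip_width: 0.0852
```

```bash
python3 - <<'E'
from h import *
st(); go([.82,.23,.28])
E
```

```text
t1.35 p [0.6231 0.1979 0.2781] xaz 89.7 z [-0.002 -0.001 -1.   ] j [ 3.080e-01  5.630e-01  5.710e-01  1.581e+00 -1.000e-03  3.130e-01] F [-0.7 -0.4  0.1] T [-0.05  0.04 -0.03] w 0.0852
shift [ 3.3 19.7 -0.2] roll None rows 4.785424737197723
```

Call:
play_rows([
  {"fingers":-1,"translation":[1,6,0],"roll":0},
  {"fingers":-1,"translation":[2,12,0],"roll":0},
  {"fingers":-1,"translation":[3,18,0],"roll":0},
  {"fingers":-1,"translation":[3.3,20,0],"roll":0},
  {"fingers":-1,"translation":[3.3,20,0],"roll":0},
])

```text
clock: 1.77
eef_pos: [0.7514, 0.2188, 0.2497]
tool_rot: [0.707, 0.707, 0.004, 0.002]
ft_force: [-4.5, -0.9, -4.4]
grip_width: 0.0853
```

```bash
python3 - <<'E'
from h import *
st()
E
```

```text
t1.77 p [0.7514 0.2188 0.2497] xaz 90.1 z [ 0.008  0.003 -1.   ] j [0.283 0.97  1.263 1.855 0.    0.282] F [-4.5 -0.9 -4.4] T [-0.07  0.38  0.03] w 0.0853
```

Call:
play_rows([
  {"fingers":-1,"translation":[3,25,0],"roll":0},
  {"fingers":-1,"translation":[3,25,0],"roll":0},
  {"fingers":-1,"translation":[3,25,0],"roll":0},
  {"fingers":-1,"translation":[3,25,0],"roll":0},
  {"fingers":-1,"translation":[3,25,0],"roll":0},
  {"fingers":-1,"translation":[3,25,0],"roll":0},
])

```text
clock: 2.27
eef_pos: [0.8043, 0.2061, 0.2055]
tool_rot: [0.707, 0.706, 0.032, 0.018]
ft_force: [-0.5, 0.7, -0.1]
grip_width: 0.0852
```

```bash
python3 - <<'E'
from h import *
st()
E
```

```text
t2.27 p [0.8043 0.2061 0.2055] xaz 90.0 z [ 0.071  0.019 -0.997] j [2.500e-01 1.032e+00 1.274e+00 1.739e+00 1.000e-03 2.510e-01] F [-0.5  0.7 -0.1] T [-0.05  0.08  0.05] w 0.0852
```

Call:
play_rows([
  {"fingers":-1,"translation":[0,20,-10],"roll":0},
  {"fingers":-1,"translation":[0,20,-10],"roll":0},
  {"fingers":-1,"translation":[0,20,-10],"roll":0},
  {"fingers":-1,"translation":[0,20,-10],"roll":0},
  {"fingers":-1,"translation":[0,20,-10],"roll":0},
  {"fingers":-1,"translation":[0,20,-10],"roll":0},
])

```text
clock: 2.77
eef_pos: [0.8186, 0.1754, 0.2297]
tool_rot: [0.706, 0.705, 0.051, 0.03]
ft_force: [0.4, 0.7, 0.7]
grip_width: 0.0855
```

```bash
python3 - <<'E'
from h import *
st(); go([.60,.16,.28])
E
```

```text
t2.77 p [0.8186 0.1754 0.2297] xaz 90.0 z [ 0.114  0.028 -0.993] j [0.21  1.004 1.275 1.724 0.004 0.211] F [0.4 0.7 0.7] T [-0.05  0.15 -0.  ] w 0.0855
shift [ -1.4 -21.1  -7.5] roll None rows 5.392493569901024
```

Call:
play_rows([
  {"fingers":-1,"translation":[-1.4,-21,-7.5],"roll":0},
  {"fingers":-1,"translation":[-1.4,-21,-7.5],"roll":0},
  {"fingers":-1,"translation":[-1.4,-21,-7.5],"roll":0},
  {"fingers":-1,"translation":[-1.4,-21,-7.5],"roll":0},
  {"fingers":-1,"translation":[-1.4,-21,-7.5],"roll":0},
  {"fingers":-1,"translation":[-1.4,-21,-7.5],"roll":0},
  {"fingers":-1,"translation":[-1.4,-21,-7.5],"roll":0},
])

```text
clock: 3.35
eef_pos: [0.5948, 0.16, 0.2803]
tool_rot: [0.706, 0.706, 0.049, 0.029]
ft_force: [0.2, 0.1, -0.4]
grip_width: 0.0856
```

```bash
python3 - <<'E'
from h import *
st()
E
```

```text
t3.35 p [0.5948 0.16   0.2803] xaz 90.1 z [ 0.109  0.028 -0.994] j [ 2.630e-01  3.770e-01  2.780e-01  1.359e+00 -1.000e-03  2.630e-01] F [ 0.2  0.1 -0.4] T [-0.    0.15 -0.01] w 0.0856
```

Call:
play_rows([
  {"fingers":-1,"translation":[12,60,-8],"roll":0},
  {"fingers":-1,"translation":[12,60,-8],"roll":0},
  {"fingers":-1,"translation":[12,60,-8],"roll":0},
  {"fingers":-1,"translation":[12,60,-8],"roll":0},
  {"fingers":-1,"translation":[12,60,-8],"roll":0},
  {"fingers":-1,"translation":[12,60,-8],"roll":0},
  {"fingers":-1,"translation":[12,60,-8],"roll":0},
  {"fingers":-1,"translation":[12,60,-8],"roll":0},
  {"fingers":-1,"translation":[12,60,-8],"roll":0},
  {"fingers":-1,"translation":[12,60,-8],"roll":0},
  {"fingers":-1,"translation":[12,60,-8],"roll":0},
  {"fingers":-1,"translation":[12,60,-8],"roll":0},
  {"fingers":-1,"translation":[12,60,-8],"roll":0},
  {"fingers":-1,"translation":[12,60,-8],"roll":0},
  {"fingers":-1,"translation":[12,60,-8],"roll":0},
  {"fingers":-1,"translation":[12,60,-8],"roll":0},
])

```text
clock: 4.68
eef_pos: [0.8164, 0.1934, 0.2606]
tool_rot: [0.705, 0.705, 0.068, 0.041]
ft_force: [-0.3, 0.0, -0.7]
grip_width: 0.0854
```

```bash
python3 - <<'E'
from h import *
st()
E
```

```text
t4.68 p [0.8164 0.1934 0.2606] xaz 90.1 z [ 0.154  0.038 -0.987] j [2.320e-01 9.680e-01 1.275e+00 1.719e+00 1.000e-03 2.330e-01] F [-0.3  0.  -0.7] T [-0.06  0.19  0.01] w 0.0854
```

Call:
play_rows([
  {"fingers":-1,"translation":[9,40,7],"roll":0},
  {"fingers":-1,"translation":[9,40,7],"roll":0},
  {"fingers":-1,"translation":[9,40,7],"roll":0},
  {"fingers":-1,"translation":[9,40,7],"roll":0},
])

```text
clock: 5.02
eef_pos: [0.8574, 0.2015, 0.2076]
tool_rot: [0.704, 0.703, 0.085, 0.051]
ft_force: [0.4, 0.0, -0.3]
grip_width: 0.085
```

Call:
play_rows([
  {"fingers":-1,"translation":[9,40,9],"roll":0},
  {"fingers":-1,"translation":[9,40,9],"roll":0},
  {"fingers":-1,"translation":[9,40,9],"roll":0},
])

```text
clock: 5.27
eef_pos: [0.8885, 0.2078, 0.1718]
tool_rot: [0.702, 0.702, 0.102, 0.062]
ft_force: [-0.2, -0.4, -0.2]
grip_width: 0.0852
```

Call:
play_rows([
  {"fingers":-1,"translation":[9,40,11],"roll":0},
  {"fingers":-1,"translation":[9,40,11],"roll":0},
])

```text
clock: 5.43
eef_pos: [0.9122, 0.2127, 0.1502]
tool_rot: [0.701, 0.7, 0.119, 0.073]
ft_force: [0.1, -0.0, 0.3]
grip_width: 0.0853
```

```bash
python3 - <<'E'
from h import *
st()
E
```

```text
t5.43 p [0.9122 0.2127 0.1502] xaz 90.5 z [ 0.268  0.065 -0.961] j [0.228 1.117 1.275 1.449 0.002 0.23 ] F [ 0.1 -0.   0.3] T [-0.1   0.23 -0.  ] w 0.0853
```

Call:
play_rows([
  {"fingers":-1,"translation":[9,40,-10],"roll":0},
  {"fingers":-1,"translation":[9,40,-10],"roll":0},
])

```text
clock: 5.6
eef_pos: [0.9215, 0.2142, 0.167]
tool_rot: [0.699, 0.698, 0.134, 0.082]
ft_force: [0.1, -0.5, 0.1]
grip_width: 0.0852
```

Call:
play_rows([
  {"fingers":-1,"translation":[9,40,-10],"roll":0},
  {"fingers":-1,"translation":[9,40,-10],"roll":0},
])

```text
clock: 5.77
eef_pos: [0.9317, 0.216, 0.1938]
tool_rot: [0.696, 0.695, 0.155, 0.095]
ft_force: [-0.2, 0.1, 0.1]
grip_width: 0.0854
```

Call:
play_rows([
  {"fingers":-1,"translation":[9,40,-10],"roll":0},
  {"fingers":-1,"translation":[9,40,-10],"roll":0},
])

```text
clock: 5.93
eef_pos: [0.9398, 0.2172, 0.2159]
tool_rot: [0.693, 0.692, 0.172, 0.106]
ft_force: [-0.1, -0.6, 0.0]
grip_width: 0.0853
```

Call:
play_rows([
  {"fingers":-1,"translation":[9,40,0],"roll":0},
])

```text
clock: 6.02
eef_pos: [0.95, 0.2193, 0.2221]
tool_rot: [0.691, 0.69, 0.184, 0.114]
ft_force: [0.1, -0.4, -0.6]
grip_width: 0.0855
```

```bash
python3 - <<'E'
from h import *
st()
E
```

```text
t6.02 p [0.95   0.2193 0.2221] xaz 91.2 z [ 0.411  0.098 -0.906] j [0.226 1.056 1.275 1.353 0.003 0.228] F [ 0.1 -0.4 -0.6] T [-0.11  0.39 -0.04] w 0.0855
```

Call:
play_rows([
  {"fingers":-1,"translation":[9,40,-5],"roll":0},
])

```text
clock: 6.1
eef_pos: [0.9588, 0.2211, 0.2294]
tool_rot: [0.688, 0.688, 0.196, 0.121]
ft_force: [0.6, -0.3, -0.6]
grip_width: 0.0853
```

Call:
play_rows([
  {"fingers":-1,"translation":[9,40,-5],"roll":0},
])

```text
clock: 6.18
eef_pos: [0.967, 0.2227, 0.2407]
tool_rot: [0.686, 0.685, 0.209, 0.129]
ft_force: [0.2, 0.6, -0.0]
grip_width: 0.0852
```

Call:
play_rows([
  {"fingers":-1,"translation":[9,40,-5],"roll":0},
  {"fingers":-1,"translation":[9,40,-5],"roll":0},
])

```text
clock: 6.35
eef_pos: [0.9751, 0.2241, 0.2625]
tool_rot: [0.682, 0.681, 0.226, 0.14]
ft_force: [-1.2, 0.3, 0.3]
grip_width: 0.0851
```

Call:
play_rows([
  {"fingers":-1,"translation":[9,40,-5],"roll":0},
])

```text
clock: 6.43
eef_pos: [0.981, 0.2252, 0.2745]
tool_rot: [0.68, 0.679, 0.237, 0.146]
ft_force: [-0.2, 0.7, -0.0]
grip_width: 0.0855
```

Call:
play_rows([
  {"fingers":-1,"translation":[9,40,-5],"roll":0},
])

```text
clock: 6.52
eef_pos: [0.9878, 0.2266, 0.2891]
tool_rot: [0.676, 0.675, 0.25, 0.155]
ft_force: [1.4, 0.2, -0.1]
grip_width: 0.0854
```

Call:
play_rows([
  {"fingers":-1,"translation":[9,40,-5],"roll":0},
])

```text
clock: 6.6
eef_pos: [0.9937, 0.2276, 0.3043]
tool_rot: [0.673, 0.672, 0.262, 0.162]
ft_force: [-0.1, -0.1, -0.6]
grip_width: 0.0855
```

```bash
python3 - <<'E'
from h import *
st(); go([.50,.12,.28],103)
E
```

```text
t6.60 p [0.9937 0.2276 0.3043] xaz 92.4 z [ 0.572  0.134 -0.809] j [0.224 1.    1.275 1.218 0.004 0.227] F [-0.1 -0.1 -0.6] T [-0.08  0.6   0.01] w 0.0855
shift [ -8.9 -41.4 -27.7] roll [np.float64(-10.6)] rows 12.130304845728196
```

```bash
cat >> h.py <<'E'
def level(obs=None):
    "roll (deg) that makes tool x horizontal"
    m=Ro.from_quat((obs or bot.get_obs())["tool_rot"]).as_matrix(); 
    # x' = cos r x + sin r y ; zero z
    r=np.degrees(np.arctan2(-m[2,0],m[2,1])); print("level roll %.1f"%((r+90)%180-90))
E
python3 - <<'E'
from h import *
level(); go([.525,.126,.25])
E
```

```text
level roll -13.3
shift [ -8.9 -41.1 -23.8] roll None rows 11.573454063296456
```

Call:
play_rows([
  {"fingers":-1,"translation":[-8.9,-41.1,-23.8],"roll":-13.3},
  {"fingers":-1,"translation":[-8.9,-41.1,-23.8],"roll":-13.3},
  {"fingers":-1,"translation":[-8.9,-41.1,-23.8],"roll":-13.3},
  {"fingers":-1,"translation":[-8.9,-41.1,-23.8],"roll":-13.3},
  {"fingers":-1,"translation":[-8.9,-41.1,-23.8],"roll":-13.3},
  {"fingers":-1,"translation":[-8.9,-41.1,-23.8],"roll":-13.3},
  {"fingers":-1,"translation":[-8.9,-41.1,-23.8],"roll":-13.3},
  {"fingers":-1,"translation":[-8.9,-41.1,-23.8],"roll":-13.3},
  {"fingers":-1,"translation":[-8.9,-41.1,-23.8],"roll":-13.3},
  {"fingers":-1,"translation":[-8.9,-41.1,-23.8],"roll":-13.3},
  {"fingers":-1,"translation":[-8.9,-41.1,-23.8],"roll":-13.3},
  {"fingers":-1,"translation":[-8.9,-41.1,-23.8],"roll":-13.3},
  {"fingers":-1,"translation":[-8.9,-41.1,-23.8],"roll":-13.3},
  {"fingers":-1,"translation":[-8.9,-41.1,-23.8],"roll":-13.3},
])

```text
clock: 7.77
eef_pos: [0.5132, 0.123, 0.2441]
tool_rot: [0.592, 0.747, 0.236, 0.187]
ft_force: [-0.8, -0.6, -2.9]
grip_width: 0.0855
```

```bash
python3 - <<'E'
from h import *
st(); level(); go([.525,.126,.144])
c=snap("wrist","pics/w1.png")
for p in ([.522,.125,.165],[.522,.126,.11],[.525,.126,.144]): print(proj("pics/w1.png",p))
E
```

```text
t7.77 p [0.5132 0.123  0.2441] xaz 103.2 z [ 0.56   0.131 -0.818] j [ 0.237 -0.103 -0.566  0.496 -0.004  0.005] F [-0.8 -0.6 -2.9] T [-0.16  0.74  0.06] w 0.0855
level roll 0.0
shift [ 0.  -4.8  8.9] roll None rows 2.4191318934924775
[322.31891944 158.54568458]
[323.40195311 108.49786382]
[322.63291457 140.8971236 ]
```

View pics/w1.png

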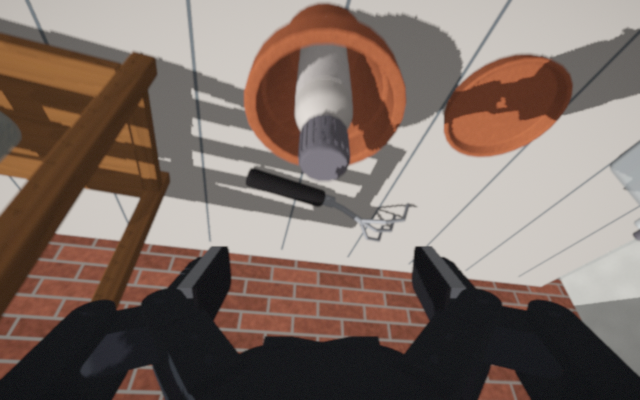

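The wrist view shows the cap top at (324,161), within 3 px of the predicted position, with the jaws level on either side of it. Next I descend, close the jaws and lift.

Call:
play_rows([
  {"fingers":-1,"translation":[0,-2,3.5],"roll":0},
  {"fingers":-1,"translation":[0,-3.5,6.5],"roll":0},
  {"fingers":-1,"translation":[0,-4.8,8.9],"roll":0},
  {"fingers":-1,"translation":[0,-4.8,8.9],"roll":0},
  {"fingers":-1,"translation":[0,-4.8,8.9],"roll":0},
  {"fingers":1,"translation":[0,-4.8,8.9],"roll":0},
  {"fingers":1,"translation":[0,-4.8,8.9],"roll":0},
  {"fingers":1,"translation":[0,-4.8,8.9],"roll":0},
  {"fingers":1,"translation":[0,-4.8,8.9],"roll":0},
  {"fingers":1,"translation":[0,-4.8,8.9],"roll":0},
  {"fingers":1,"translation":[0,-4.8,8.9],"roll":0},
  {"fingers":1,"translation":[0,-4.8,8.9],"roll":0},
  {"fingers":1,"translation":[0,-4.8,8.9],"roll":0},
])

```text
clock: 8.9
eef_pos: [0.538, 0.1289, 0.152]
tool_rot: [0.59, 0.745, 0.243, 0.192]
ft_force: [-0.6, 0.3, 6.2]
grip_width: 0.0319
```

```bash
python3 - <<'E'
from h import *
st(); o=bot.get_obs(); go(o["eef_pos"]+[0,0,.02]);  go(o["eef_pos"]+[0,0,.15]);  snap("wrist","pics/w2.png")
E
```

```text
t8.90 p [0.538  0.1289 0.152 ] xaz 103.2 z [ 0.573  0.135 -0.809] j [ 0.237  0.07  -0.692  0.179 -0.003  0.005] F [-0.6  0.3  6.2] T [0.08 0.1  0.08] w 0.0319
shift [ 0.   1.2 -1.6] roll None rows 0.47961630695443624
shift [  0.    8.8 -12.1] roll None rows 3.597122302158273
```

View pics/w2.png

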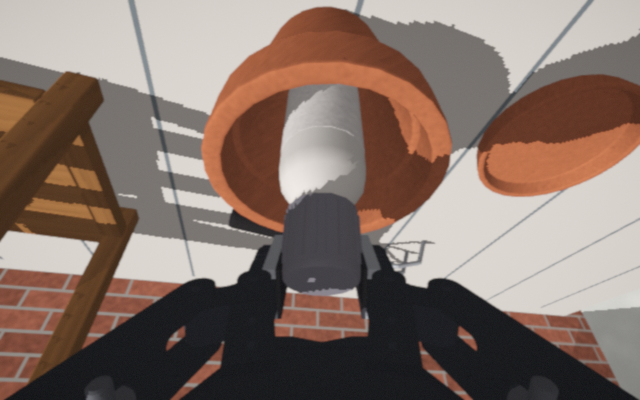

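The wrist view shows the jaws closed on the cap at (320,240). The grip is about 12 mm past the axis and the opening is 31.9 mm, less than the 34 mm cap. I'll reopen, recentre and regrasp.

```bash
python3 - <<'E'
from h import *
go([.526,.126,.146])
E
```

```text
shift [-0.  -1.4 -0.2] roll None rows 0.3302445073941438
```

Call:
play_rows([
  {"fingers":-0.2,"translation":[0,0,0],"roll":0},
  {"fingers":-0.2,"translation":[0,0,0],"roll":0},
  {"fingers":-0.2,"translation":[0,0,0],"roll":0},
  {"fingers":-0.2,"translation":[0,0,0],"roll":0},
  {"fingers":-0.2,"translation":[0,-1.4,-0.2],"roll":0},
  {"fingers":-0.2,"translation":[0,-1.4,-0.2],"roll":0},
  {"fingers":-0.2,"translation":[0,-1.4,-0.2],"roll":0},
  {"fingers":-0.2,"translation":[0,-1.4,-0.2],"roll":0},
  {"fingers":1,"translation":[0,-1.4,-0.2],"roll":0},
  {"fingers":1,"translation":[0,-1.4,-0.2],"roll":0},
  {"fingers":1,"translation":[0,-1.4,-0.2],"roll":0},
  {"fingers":1,"translation":[0,-1.4,-0.2],"roll":0},
  {"fingers":1,"translation":[0,-1.4,-0.2],"roll":0},
  {"fingers":1,"translation":[0,-1.4,-0.2],"roll":0},
])

```text
clock: 10.12
eef_pos: [0.5249, 0.1259, 0.144]
tool_rot: [0.591, 0.746, 0.241, 0.191]
ft_force: [0.4, 0.9, 2.0]
grip_width: 0.0324
```

```bash
python3 - <<'E'
from h import *
st()
E
```

```text
t10.12 p [0.5249 0.1259 0.144 ] xaz 103.2 z [ 0.57   0.134 -0.81 ] j [ 0.237  0.06  -0.73   0.155 -0.003  0.005] F [0.4 0.9 2. ] T [0.26 0.26 0.13] w 0.0324
```

Call:
play_rows([
  {"fingers":1,"translation":[0,0.6,-0.8],"roll":0},
  {"fingers":1,"translation":[0,1.2,-1.6],"roll":0},
  {"fingers":1,"translation":[0,2.4,-3.2],"roll":0},
  {"fingers":1,"translation":[0,4,-5.5],"roll":0},
  {"fingers":1,"translation":[0,6,-8],"roll":0},
  {"fingers":1,"translation":[0,8,-11],"roll":0},
  {"fingers":1,"translation":[0,9.1,-12.6],"roll":0},
  {"fingers":1,"translation":[0,9.1,-12.6],"roll":0},
  {"fingers":1,"translation":[0,9.1,-12.6],"roll":0},
])

```text
clock: 10.87
eef_pos: [0.524, 0.1253, 0.2986]
tool_rot: [0.591, 0.746, 0.24, 0.191]
ft_force: [0.1, -0.2, -2.7]
grip_width: 0.0321
```

```bash
python3 - <<'E'
from h import *
st(); go([.424,-.297,.29])
snap("scene","pics/s2.png"); a=cv2.imread("pics/s2.png")[20:320,150:500]
snap("wrist","pics/w3.png"); b=cv2.imread("pics/w3.png")
cv2.imwrite("pics/c2.png",np.hstack([cv2.resize(a,(400,343)),cv2.resize(b,(400,343))]))
E
```

```text
t10.87 p [0.524  0.1253 0.2986] xaz 103.2 z [ 0.569  0.133 -0.812] j [ 0.237 -0.13  -0.447  0.631 -0.004  0.005] F [ 0.1 -0.2 -2.7] T [-0.2   0.96 -0.05] w 0.0321
shift [-38.8 -16.2 -10.6] roll None rows 10.408543190316664
```

View pics/c2.png

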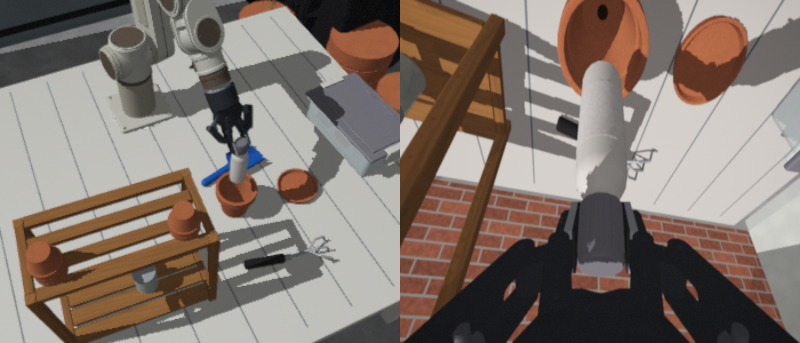

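```bash
python3 - <<'E'
from h import *
for z in (.32,.286,.27,.164): print(proj("pics/s2.png",[.522,.1245,z]),proj("pics/w3.png",[.522,.1245,z]))
E
```

```text
[359.50827967 142.33402242] [322.34023688 314.48394646]
[358.7016591 149.8187298] [322.1751536  242.90039527]
[358.33609897 153.21079629] [322.11270336 215.82067164]
[356.1167536  173.80430856] [321.83881376  97.05643314]
```

Call:
play_rows([
  {"fingers":1,"translation":[-38.8,-16.2,-10.6],"roll":0},
  {"fingers":1,"translation":[-38.8,-16.2,-10.6],"roll":0},
  {"fingers":1,"translation":[-38.8,-16.2,-10.6],"roll":0},
  {"fingers":1,"translation":[-38.8,-16.2,-10.6],"roll":0},
  {"fingers":1,"translation":[-38.8,-16.2,-10.6],"roll":0},
  {"fingers":1,"translation":[-38.8,-16.2,-10.6],"roll":0},
  {"fingers":1,"translation":[-38.8,-16.2,-10.6],"roll":0},
  {"fingers":1,"translation":[-38.8,-16.2,-10.6],"roll":0},
  {"fingers":1,"translation":[-38.8,-16.2,-10.6],"roll":0},
  {"fingers":1,"translation":[-38.8,-16.2,-10.6],"roll":0},
  {"fingers":1,"translation":[-38.8,-16.2,-10.6],"roll":0},
  {"fingers":1,"translation":[-38.8,-16.2,-10.6],"roll":0},
  {"fingers":1,"translation":[-38.8,-16.2,-10.6],"roll":0},
  {"fingers":1,"translation":[-38.8,-16.2,-10.6],"roll":0},
])

```text
clock: 12.13
eef_pos: [0.4241, -0.2951, 0.2877]
tool_rot: [0.592, 0.746, 0.241, 0.189]
ft_force: [-0.1, -0.0, -2.2]
grip_width: 0.0322
```

```bash
python3 - <<'E'
from h import *
st(); go([.424,-.297,.190]); go([.594,-.308,.190]);go([.594,-.308,.175])
E
```

```text
t12.13 p [ 0.4241 -0.2951  0.2877] xaz 103.2 z [ 0.567  0.137 -0.813] j [-0.91   0.041 -0.273  0.969  0.56  -1.056] F [-0.1 -0.  -2.2] T [-0.19  0.85  0.01] w 0.0322
shift [-0.2 -5.7  7.9] roll None rows 2.3443670990742103
shift [-5.2  7.5 17.4] roll None rows 4.710618457057902
shift [-5.2  6.6 18.6] roll None rows 4.899551377258911
```

Call:
play_rows([
  {"fingers":1,"translation":[-0.2,-3,4],"roll":0},
  {"fingers":1,"translation":[-0.2,-5.7,7.9],"roll":0},
  {"fingers":1,"translation":[-0.2,-5.7,7.9],"roll":0},
  {"fingers":1,"translation":[-0.2,-5.7,7.9],"roll":0},
  {"fingers":1,"translation":[-1.5,-2.4,10.3],"roll":0},
  {"fingers":1,"translation":[-2.7,0.9,12.7],"roll":0},
  {"fingers":1,"translation":[-3.5,3,14.1],"roll":0},
  {"fingers":1,"translation":[-4.2,4.8,15.4],"roll":0},
  {"fingers":1,"translation":[-4.8,6.4,16.6],"roll":0},
  {"fingers":1,"translation":[-5.2,7.5,17.4],"roll":0},
  {"fingers":1,"translation":[-5.2,7.5,17.4],"roll":0},
  {"fingers":1,"translation":[-5.2,7.5,17.4],"roll":0},
])

```text
clock: 13.13
eef_pos: [0.5962, -0.3084, 0.1941]
tool_rot: [0.59, 0.747, 0.241, 0.191]
ft_force: [-0.6, 0.3, -2.2]
grip_width: 0.0322
```

```bash
python3 - <<'E'
from h import *
st(); go([.594,-.308,.175])
snap("scene","pics/s3.png"); a=cv2.imread("pics/s3.png")[130:340,140:360]
snap("wrist","pics/w4.png"); b=cv2.imread("pics/w4.png")
cv2.imwrite("pics/c3.png",np.hstack([cv2.resize(a,(400,382),interpolation=cv2.INTER_CUBIC),cv2.resize(b,(400,382))]))
for z in (.04,.055): print(proj("pics/w4.png",[.5917,-.309,z]),"front edge",proj("pics/w4.png",[.658-.0998-.0044,-.243+.0063-.07,.04]))
E
```

```text
t13.13 p [ 0.5962 -0.3084  0.1941] xaz 103.4 z [ 0.57   0.135 -0.811] j [-0.678  0.345 -0.163  0.645  0.481 -0.808] F [-0.6  0.3 -2.2] T [-0.19  0.91  0.02] w 0.0322
shift [ 0.1 -1.3  1.4] roll None rows 0.4610480265956356
[322.81738547  77.14210238] front edge [339.32466842  27.38252278]
[322.88451571  88.20126814] front edge [339.32466842  27.38252278]
```

View pics/c3.png

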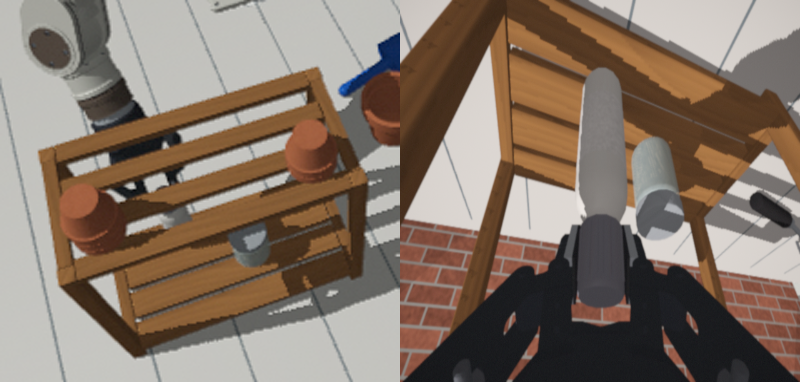

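The views show the bottle base inside the shelf's front edge, with the jar clear to the right and the gripper body below the upper tier. I'll lower it slowly.

Call:
play_rows([
  {"fingers":1,"translation":[0,-0.4,0.6],"roll":0},
  {"fingers":1,"translation":[0,-0.7,1.0],"roll":0},
  {"fingers":1,"translation":[0,-0.9,1.25],"roll":0},
  {"fingers":1,"translation":[0,-1.0,1.4],"roll":0},
  {"fingers":1,"translation":[0,-1.05,1.45],"roll":0},
  {"fingers":1,"translation":[0,-1.05,1.45],"roll":0},
  {"fingers":1,"translation":[0,-1.05,1.45],"roll":0},
])

```text
clock: 13.82
eef_pos: [0.595, -0.3098, 0.1752]
tool_rot: [0.591, 0.746, 0.241, 0.191]
ft_force: [-1.3, 1.3, 0.7]
grip_width: 0.032
```

```bash
python3 - <<'E'
from h import *
st()
E
```

```text
t13.82 p [ 0.595  -0.3098  0.1752] xaz 103.2 z [ 0.57   0.134 -0.811] j [-0.681  0.364 -0.19   0.601  0.481 -0.808] F [-1.3  1.3  0.7] T [0.24 0.74 0.16] w 0.0320
```

Call:
play_rows([
  {"fingers":1,"translation":[0,-0.05,0.08],"roll":0},
  {"fingers":1,"translation":[0,-0.05,0.08],"roll":0},
  {"fingers":0.1,"translation":[0,-0.05,0.08],"roll":0},
  {"fingers":-0.1,"translation":[0,-0.05,0.08],"roll":0},
  {"fingers":-0.3,"translation":[0,-0.05,0.08],"roll":0},
  {"fingers":-0.5,"translation":[0,-0.05,0.08],"roll":0},
  {"fingers":-0.5,"translation":[0,-0.05,0.08],"roll":0},
  {"fingers":-0.5,"translation":[0,-0.05,0.08],"roll":0},
  {"fingers":-0.5,"translation":[0,-0.05,0.08],"roll":0},
  {"fingers":-0.5,"translation":[0,0,-1],"roll":0},
  {"fingers":-0.5,"translation":[0,0,-2.5],"roll":0},
  {"fingers":-0.5,"translation":[0,0,-5],"roll":0},
  {"fingers":-0.5,"translation":[0,0,-8],"roll":0},
  {"fingers":-0.5,"translation":[0,0,-12],"roll":0},
  {"fingers":-0.5,"translation":[0,0,-16],"roll":0},
  {"fingers":-0.5,"translation":[0,0,-20],"roll":0},
  {"fingers":-0.5,"translation":[0,0,-20],"roll":0},
  {"fingers":-0.5,"translation":[0,0,-20],"roll":0},
])

```text
clock: 15.32
eef_pos: [0.4806, -0.3382, 0.3414]
tool_rot: [0.591, 0.745, 0.24, 0.194]
ft_force: [0.3, 0.5, -0.7]
grip_width: 0.0636
```

```bash
python3 - <<'E'
from h import *
st()
snap("scene","pics/s5.png"); a=cv2.imread("pics/s5.png")[130:340,140:440]
snap("wrist","pics/w5.png"); b=cv2.imread("pics/w5.png")
cv2.imwrite("pics/c4.png",np.hstack([cv2.resize(a,(400,280),interpolation=cv2.INTER_CUBIC),cv2.resize(b,(400,280))]))
go([.40,.05,.32])
E
```

```text
t15.32 p [ 0.4806 -0.3382  0.3414] xaz 103.1 z [ 0.573  0.128 -0.809] j [-0.873  0.143 -0.024  1.081  0.548 -1.012] F [ 0.3  0.5 -0.7] T [-0.13  0.53 -0.01] w 0.0636
shift [39.5 -0.2  1.9] roll None rows 9.477497570076238
```

View pics/c4.png

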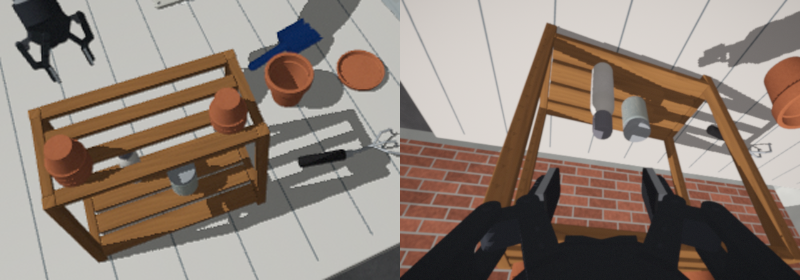

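The bottle stands upright on the lower shelf beside the jar, and the fingers are clear. Next is taking most of the tilt back out by pushing against the inner reach limit.

```bash
python3 - <<'E'
from h import *
go([.44,.105,.33])
E
```

```text
shift [43.9  4.5  4.1] roll None rows 10.634117559040336
```

Call:
play_rows([
  {"fingers":-1,"translation":[43.9,4.5,4.1],"roll":0},
  {"fingers":-1,"translation":[43.9,4.5,4.1],"roll":0},
  {"fingers":-1,"translation":[43.9,4.5,4.1],"roll":0},
  {"fingers":-1,"translation":[43.9,4.5,4.1],"roll":0},
  {"fingers":-1,"translation":[43.9,4.5,4.1],"roll":0},
  {"fingers":-1,"translation":[43.9,4.5,4.1],"roll":0},
  {"fingers":-1,"translation":[43.9,4.5,4.1],"roll":0},
  {"fingers":-1,"translation":[43.9,4.5,4.1],"roll":0},
  {"fingers":-1,"translation":[43.9,4.5,4.1],"roll":0},
  {"fingers":-1,"translation":[43.9,4.5,4.1],"roll":0},
  {"fingers":-1,"translation":[43.9,4.5,4.1],"roll":0},
  {"fingers":-1,"translation":[43.9,4.5,4.1],"roll":0},
  {"fingers":-1,"translation":[43.9,4.5,4.1],"roll":0},
])

```text
clock: 16.5
eef_pos: [0.4383, 0.1071, 0.3282]
tool_rot: [0.589, 0.748, 0.24, 0.189]
ft_force: [0.5, -0.5, -0.1]
grip_width: 0.0851
```

Call:
play_rows([
  {"fingers":-1,"translation":[0,-7,-5],"roll":0},
  {"fingers":-1,"translation":[0,-7,-5],"roll":0},
  {"fingers":-1,"translation":[0,-7,-5],"roll":0},
  {"fingers":-1,"translation":[0,-7,-5],"roll":0},
])

```text
clock: 16.83
eef_pos: [0.3546, 0.0835, 0.3294]
tool_rot: [0.592, 0.745, 0.241, 0.191]
ft_force: [0.5, 0.8, 1.3]
grip_width: 0.0854
```

```bash
python3 - <<'E'
from h import *
st()
E
```

```text
t16.83 p [0.3546 0.0835 0.3294] xaz 103.1 z [ 0.57   0.132 -0.811] j [ 0.234 -0.545 -0.607  0.884 -0.004  0.005] F [0.5 0.8 1.3] T [-0.07  0.57 -0.02] w 0.0854
```

Call:
play_rows([
  {"fingers":-1,"translation":[0,-10,-5],"roll":0},
  {"fingers":-1,"translation":[0,-10,-5],"roll":0},
  {"fingers":-1,"translation":[0,-10,-5],"roll":0},
  {"fingers":-1,"translation":[0,-10,-5],"roll":0},
  {"fingers":-1,"translation":[0,-10,-5],"roll":0},
])

```text
clock: 17.25
eef_pos: [0.2488, 0.0591, 0.3122]
tool_rot: [0.592, 0.745, 0.241, 0.192]
ft_force: [0.5, 0.1, 0.7]
grip_width: 0.0853
```

```bash
python3 - <<'E'
from h import *
st()
E
```

```text
t17.25 p [0.2488 0.0591 0.3122] xaz 103.1 z [ 0.571  0.133 -0.81 ] j [ 0.244 -0.822 -0.709  1.058 -0.009  0.012] F [0.5 0.1 0.7] T [-0.13  0.57 -0.03] w 0.0853
```

```bash
python3 - <<'E'
from h import *
go([.46,.075,.25])
E
```

```text
shift [-3.2 13.3 17.3] roll None rows 5.29385815232257
```

Call:
play_rows([
  {"fingers":-1,"translation":[-3.2,13.3,17.3],"roll":0},
  {"fingers":-1,"translation":[-3.2,13.3,17.3],"roll":0},
  {"fingers":-1,"translation":[-3.2,13.3,17.3],"roll":0},
  {"fingers":-1,"translation":[-3.2,13.3,17.3],"roll":0},
  {"fingers":-1,"translation":[-3.2,13.3,17.3],"roll":0},
  {"fingers":-1,"translation":[-3.2,13.3,17.3],"roll":0},
  {"fingers":-1,"translation":[-3.2,13.3,17.3],"roll":0},
  {"fingers":-1,"translation":[-3.2,13.3,17.3],"roll":0},
  {"fingers":-1,"translation":[-3.2,13.3,17.3],"roll":0},
])

```text
clock: 18.0
eef_pos: [0.4592, 0.0759, 0.2484]
tool_rot: [0.592, 0.746, 0.24, 0.19]
ft_force: [-1.0, 0.7, -0.4]
grip_width: 0.0855
```

```bash
cat > ov.py <<'E'
from h import *
def circ(img,f,c,r,z,col):
    pts=np.array([proj(f,[c[0]+r*np.cos(a),c[1]+r*np.sin(a),z]) for a in np.linspace(0,2*np.pi,73)])
    cv2.polylines(img,[(pts*8).round().astype(int)],True,col,1,cv2.LINE_AA,3)
E
python3 - <<'E'
from ov import *
st()
snap("wrist","pics/w6.png"); snap("top","pics/t6.png")
ims=[]
for f in ("pics/w6.png","pics/t6.png"):
    im=cv2.imread(f)
    circ(im,f,(.521,.127),.062,.11,(0,255,0)); circ(im,f,(.521,.127),.0525,.11,(0,255,0)); circ(im,f,(.539,.342),.066,.02,(255,255,0))
    ims.append(im)
t=cv2.resize(ims[1][160:260,120:300],(400,222),interpolation=cv2.INTER_CUBIC)
w=cv2.resize(ims[0],(640,400)); o=np.zeros((600,640,3),np.uint8); o[:400]=w; o[400:,:360]=cv2.resize(t,(360,200)); cv2.imwrite("pics/c5.png",o)
E
```

```text
t18.00 p [0.4592 0.0759 0.2484] xaz 103.2 z [ 0.568  0.133 -0.812] j [ 0.126 -0.25  -0.671  0.53   0.06  -0.084] F [-1.   0.7 -0.4] T [-0.07  0.62  0.01] w 0.0855
```

View pics/c5.png

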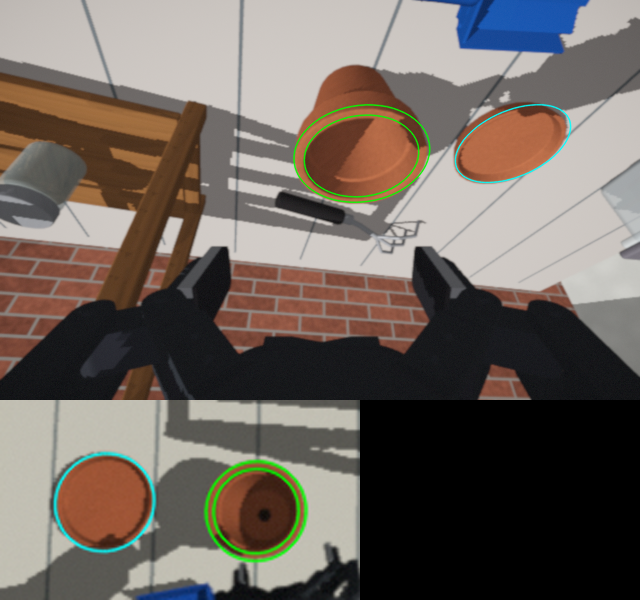

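The green and cyan circles show the pot and saucer within about 2 mm of my estimates. Now I pinch the collar on its −y side.

```bash
python3 - <<'E'
from h import *
go([.535,.0715,.16]); go([.535,.0715,.104])
E
```

```text
shift [-2.2  0.7 11.5] roll None rows 2.8204259350703764
shift [-2.2 -2.6 16.1] roll None rows 3.9409736681472727
```

Call:
play_rows([
  {"fingers":-1,"translation":[-2.2,0.7,11.5],"roll":0},
  {"fingers":-1,"translation":[-2.2,0.7,11.5],"roll":0},
  {"fingers":-1,"translation":[-2.2,0.7,11.5],"roll":0},
  {"fingers":-1,"translation":[-2.2,0.7,11.5],"roll":0},
  {"fingers":-1,"translation":[-2.2,0.7,11.5],"roll":0},
  {"fingers":-1,"translation":[-2.2,0.7,11.5],"roll":0},
])

```text
clock: 18.6
eef_pos: [0.535, 0.0717, 0.1611]
tool_rot: [0.591, 0.746, 0.241, 0.191]
ft_force: [-0.6, 0.3, 0.3]
grip_width: 0.0851
```

```bash
python3 - <<'E'
from h import *
st(); go([.535,.0715,.104])
E
```

```text
t18.60 p [0.535  0.0717 0.1611] xaz 103.2 z [ 0.57   0.134 -0.811] j [ 0.089  0.032 -0.699  0.218  0.083 -0.115] F [-0.6  0.3  0.3] T [-0.1   0.56 -0.01] w 0.0851
shift [-0.  -3.4  4.6] roll None rows 1.3697148546000062
```

Call:
play_rows([
  {"fingers":-1,"translation":[0,-1.2,1.6],"roll":0},
  {"fingers":-1,"translation":[0,-2.4,3.2],"roll":0},
  {"fingers":-1,"translation":[0,-3.4,4.6],"roll":0},
  {"fingers":-1,"translation":[0,-3.4,4.6],"roll":0},
  {"fingers":-1,"translation":[0,-3.4,4.6],"roll":0},
])

```text
clock: 19.02
eef_pos: [0.5345, 0.0717, 0.1047]
tool_rot: [0.591, 0.746, 0.242, 0.191]
ft_force: [0.5, 0.1, 0.6]
grip_width: 0.0855
```

```bash
python3 - <<'E'
from h import *
st()
E
```

```text
t19.02 p [0.5345 0.0717 0.1047] xaz 103.2 z [ 0.571  0.134 -0.81 ] j [ 0.089  0.141 -0.783  0.025  0.083 -0.116] F [0.5 0.1 0.6] T [-0.14  0.58  0.  ] w 0.0855
```

Call:
play_rows([
  {"fingers":0,"translation":[0,0,0],"roll":0},
  {"fingers":0.3,"translation":[0,0,0],"roll":0},
  {"fingers":0.5,"translation":[0,0,0],"roll":0},
  {"fingers":0.7,"translation":[0,0,0],"roll":0},
  {"fingers":1,"translation":[0,0,0],"roll":0},
  {"fingers":1,"translation":[0,0,0],"roll":0},
  {"fingers":1,"translation":[0,0,0],"roll":0},
  {"fingers":1,"translation":[0,0,0],"roll":0},
  {"fingers":1,"translation":[0,0,0],"roll":0},
  {"fingers":1,"translation":[0,0,0],"roll":0},
])

```text
clock: 19.85
eef_pos: [0.5352, 0.0722, 0.1036]
tool_rot: [0.591, 0.746, 0.242, 0.191]
ft_force: [-1.6, 2.2, 5.7]
grip_width: 0.0076
```

```bash
python3 - <<'E'
from h import *
st()
E
```

```text
t19.85 p [0.5352 0.0722 0.1036] xaz 103.3 z [ 0.57   0.135 -0.81 ] j [ 0.089  0.145 -0.782  0.023  0.084 -0.116] F [-1.6  2.2  5.7] T [0.48 0.65 0.25] w 0.0076
```

Call:
play_rows([
  {"fingers":1,"translation":[0,0.3,-0.4],"roll":0},
  {"fingers":1,"translation":[0,0.6,-0.8],"roll":0},
  {"fingers":1,"translation":[0,0.9,-1.2],"roll":0},
  {"fingers":1,"translation":[0,1.2,-1.6],"roll":0},
  {"fingers":1,"translation":[0,1.8,-2.4],"roll":0},
  {"fingers":1,"translation":[0,2.4,-3.2],"roll":0},
  {"fingers":1,"translation":[0,3,-4],"roll":0},
  {"fingers":1,"translation":[0,3,-4],"roll":0},
  {"fingers":1,"translation":[0,3,-4],"roll":0},
])

```text
clock: 20.6
eef_pos: [0.5357, 0.0715, 0.1533]
tool_rot: [0.591, 0.746, 0.241, 0.191]
ft_force: [0.5, -0.5, -4.8]
grip_width: 0.0076
```

```bash
python3 - <<'E'
from ov import *
st(); d=bot.get_obs()["eef_pos"]-[.5352,.0722,.1036]; print(d)
ims=[]
for n in ("wrist","scene"):
    f=f"pics/{n}7.png"; snap(n,f); im=cv2.imread(f)
    c=(.521+d[0],.127+d[1])
    circ(im,f,c,.062,.11+d[2],(0,255,0)); circ(im,f,c,.040,d[2],(255,0,0)); ims.append(im)
a=cv2.resize(ims[1][120:240,280:440],(480,360),interpolation=cv2.INTER_CUBIC)
o=np.zeros((600,640,3),np.uint8); o[:240,:384]=cv2.resize(ims[0],(384,240)); o[240:,:480]=a; cv2.imwrite("pics/c6.png",o)
E
```

```text
t20.60 p [0.5357 0.0715 0.1533] xaz 103.2 z [ 0.57   0.133 -0.811] j [ 0.089  0.047 -0.71   0.193  0.082 -0.116] F [ 0.5 -0.5 -4.8] T [-0.53  1.06  0.02] w 0.0076
[ 0.00051853 -0.00072837  0.04974423]
```

View pics/c6.png

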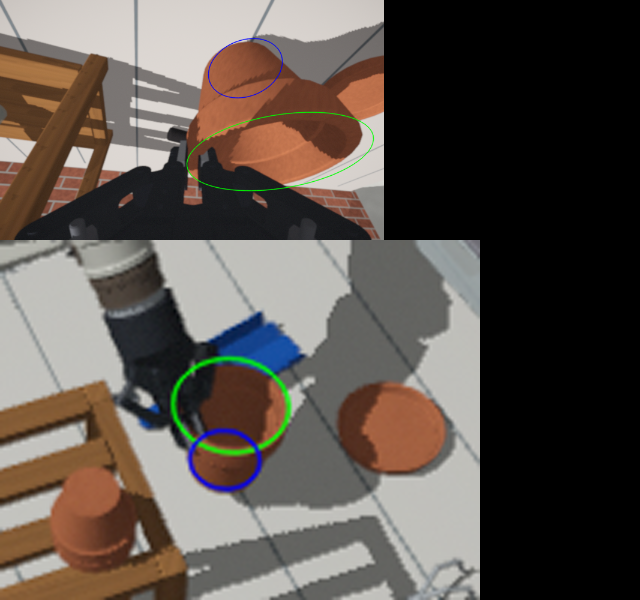

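The pot is held and clear of the table. It sags a few degrees on the side away from the gripper, with its base close to the predicted circle. I'll carry it over the saucer.

```bash
python3 - <<'E'
from h import *
go([.553,.290,.175])
E
```

```text
shift [20.9  6.9  2.1] roll None rows 5.288538752019813
```

Call:
play_rows([
  {"fingers":1,"translation":[0,0.7,-0.9],"roll":0},
  {"fingers":1,"translation":[1,1.5,-1.6],"roll":0},
  {"fingers":1,"translation":[3,2.1,-1.5],"roll":0},
  {"fingers":1,"translation":[6,2.9,-1],"roll":0},
  {"fingers":1,"translation":[9,3.7,-0.4],"roll":0},
  {"fingers":1,"translation":[12,4.5,0.2],"roll":0},
  {"fingers":1,"translation":[15,5.3,0.8],"roll":0},
  {"fingers":1,"translation":[18,6.1,1.4],"roll":0},
  {"fingers":1,"translation":[20,6.7,1.9],"roll":0},
  {"fingers":1,"translation":[20.9,6.9,2.1],"roll":0},
  {"fingers":1,"translation":[20.9,6.9,2.1],"roll":0},
  {"fingers":1,"translation":[20.9,6.9,2.1],"roll":0},
  {"fingers":1,"translation":[20.9,6.9,2.1],"roll":0},
])

```text
clock: 21.78
eef_pos: [0.5533, 0.2892, 0.1746]
tool_rot: [0.591, 0.746, 0.239, 0.191]
ft_force: [-1.0, 0.3, -5.1]
grip_width: 0.0075
```

```bash
python3 - <<'E'
from ov import *
st(); o=bot.get_obs(); go([.553,.290,.125]); go([.553,.290,.110])
p=o["eef_pos"]; m=Ro.from_quat(o["tool_rot"]).as_matrix(); jx=m[:,0]; jx=jx*np.sign(jx[1]); t=np.array([m[0,2],m[1,2],0]); t/=np.linalg.norm(t)
g=p-.005*m[:,2]; c0=p-np.array([.0142,-.0548,.1036])
K=["wrist","scene"]; M={}
for n in K:
    f=f"pics/{n}8.png"; snap(n,f); h=cv2.cvtColor(cv2.imread(f),cv2.COLOR_BGR2HSV)
    M[n]=((h[...,0]<14)&(h[...,1]>110)&(h[...,2]>40)).astype(np.uint8), (h[...,2]<45)
prof=[(.040,0),(.0545,.082),(.062,.082),(.062,.110)]
A=np.linspace(0,2*np.pi,48)
P=np.array([[r*np.cos(a),r*np.sin(a),z] for r,z in prof for a in A])
def sil(f,sag,pit):
    R=Ro.from_rotvec(t*np.radians(sag))*Ro.from_rotvec(jx*np.radians(pit))
    Q=g+R.apply(c0+P-g); q=np.array([proj(f,x) for x in Q]); im=np.zeros((400,640),np.uint8); cv2.fillConvexPoly(im,cv2.convexHull(q.round().astype(np.int32)),1); return im,g+R.apply(c0-g)
# saucer excluded: score only within dilated union, ignoring saucer disc
for n in K:
    f=f"pics/{n}8.png"; sau=np.zeros((400,640),np.uint8)
    q=np.array([proj(f,[.539+.066*np.cos(a),.342+.066*np.sin(a),z]) for z in (0,.02) for a in A]); cv2.fillConvexPoly(sau,cv2.convexHull(q.round().astype(np.int32)),1); sau=cv2.dilate(sau,np.ones((5,5)))
    res=[]
    for s in range(-16,17,2):
        for k in range(-8,9,4):
            im,c=sil(f,s,k); ok=(sau==0)&~M[n][1]; box=cv2.dilate(im,np.ones((41,41)))>0; ok&=box
            a=(im>0)&ok; b=(M[n][0]>0)&ok; res.append(((a&b).sum()/(a|b).sum(),s,k,c.round(3)))
    res.sort(key=lambda r:-r[0]); print(n,*res[:4],sep="\n")
E
```

```text
t21.78 p [0.5533 0.2892 0.1746] xaz 103.2 z [ 0.567  0.131 -0.813] j [ 0.573  0.185 -0.468  0.324 -0.199  0.282] F [-1.   0.3 -5.1] T [-0.56  1.06 -0.01] w 0.0075
shift [ 0.1 -2.9  4. ] roll None rows 1.1898173761940112
shift [ 0.1 -3.8  5.2] roll None rows 1.5494899103219615
wrist
(np.float64(0.8899984004752873), -4, -8, array([0.555, 0.34 , 0.069]))
(np.float64(0.8846119356140429), -2, -8, array([0.555, 0.344, 0.07 ]))
(np.float64(0.8815339743881876), -4, -4, array([0.548, 0.338, 0.068]))
(np.float64(0.8724286255543917), -2, -4, array([0.547, 0.342, 0.069]))
scene
(np.float64(0.8718330849478391), -6, 0, array([0.542, 0.333, 0.066]))
(np.float64(0.8696296296296296), -6, -4, array([0.549, 0.335, 0.066]))
(np.float64(0.8588235294117647), -6, -8, array([0.556, 0.336, 0.067]))
(np.float64(0.8565153733528551), -6, 4, array([0.534, 0.331, 0.066]))
```

Call:
play_rows([
  {"fingers":1,"translation":[0.4,-0.9,0.8],"roll":0},
  {"fingers":1,"translation":[0.4,-1.7,1.8],"roll":0},
  {"fingers":1,"translation":[0.4,-2.4,2.7],"roll":0},
  {"fingers":1,"translation":[0.4,-2.9,3.4],"roll":0},
  {"fingers":1,"translation":[0.4,-3.2,3.8],"roll":0},
  {"fingers":1,"translation":[0.4,-3.2,3.8],"roll":0},
  {"fingers":1,"translation":[0.4,-3.2,3.8],"roll":0},
])

```text
clock: 22.47
eef_pos: [0.5499, 0.2934, 0.1267]
tool_rot: [0.591, 0.746, 0.241, 0.191]
ft_force: [-0.1, -0.0, -5.1]
grip_width: 0.0074
```

```bash
python3 - <<'E'
from h import *
st(); go([.549,.292,.118]); go([.549,.292,.112])
E
```

```text
t22.47 p [0.5499 0.2934 0.1267] xaz 103.2 z [ 0.569  0.133 -0.811] j [ 0.585  0.254 -0.537  0.186 -0.205  0.292] F [-0.1 -0.  -5.1] T [-0.52  1.01 -0.  ] w 0.0074
shift [-0.1 -0.6  0.6] roll None rows 0.21201259664170524
shift [-0.1 -1.   1.1] roll None rows 0.3543160671005099
```

Pure vertical steps from here, checking the force after each.

Call:
play_rows([
  {"fingers":1,"translation":[0,-0.2,0.3],"roll":0},
  {"fingers":1,"translation":[0,-0.35,0.5],"roll":0},
  {"fingers":1,"translation":[0,-0.45,0.65],"roll":0},
  {"fingers":1,"translation":[0,-0.45,0.65],"roll":0},
])

```text
clock: 22.8
eef_pos: [0.5495, 0.2937, 0.1183]
tool_rot: [0.591, 0.746, 0.24, 0.191]
ft_force: [0.1, 0.6, -5.4]
grip_width: 0.0072
```

Call:
play_rows([
  {"fingers":1,"translation":[0,-0.12,0.16],"roll":0},
  {"fingers":1,"translation":[0,-0.2,0.25],"roll":0},
  {"fingers":1,"translation":[0,-0.2,0.25],"roll":0},
])

```text
clock: 23.05
eef_pos: [0.5496, 0.2937, 0.1153]
tool_rot: [0.591, 0.746, 0.241, 0.191]
ft_force: [0.1, -0.2, -4.6]
grip_width: 0.007
```

```bash
python3 - <<'E'
from h import *
st()
E
```

```text
t23.05 p [0.5496 0.2937 0.1153] xaz 103.2 z [ 0.569  0.133 -0.811] j [ 0.585  0.273 -0.55   0.154 -0.205  0.292] F [ 0.1 -0.2 -4.6] T [-0.51  1.03  0.  ] w 0.0070
```

Call:
play_rows([
  {"fingers":1,"translation":[0,-0.12,0.16],"roll":0},
  {"fingers":1,"translation":[0,-0.23,0.32],"roll":0},
  {"fingers":1,"translation":[0,-0.23,0.32],"roll":0},
])

```text
clock: 23.3
eef_pos: [0.5512, 0.2938, 0.1134]
tool_rot: [0.591, 0.745, 0.242, 0.192]
ft_force: [-1.0, -4.2, 6.0]
grip_width: 0.0077
```

Call:
play_rows([
  {"fingers":1,"translation":[0,-0.12,0.16],"roll":0},
  {"fingers":1,"translation":[0,-0.17,0.24],"roll":0},
  {"fingers":1,"translation":[0,-0.17,0.24],"roll":0},
])

```text
clock: 23.55
eef_pos: [0.5525, 0.2938, 0.1123]
tool_rot: [0.591, 0.744, 0.243, 0.193]
ft_force: [-3.5, -6.5, 10.6]
grip_width: 0.0072
```

```bash
python3 - <<'E'
from h import *
st()
E
```

```text
t23.55 p [0.5525 0.2938 0.1123] xaz 103.1 z [ 0.576  0.134 -0.807] j [ 0.584  0.281 -0.555  0.133 -0.207  0.292] F [-3.5 -6.5 10.6] T [-0.74  0.4  -0.32] w 0.0072
```

Call:
play_rows([
  {"fingers":1,"translation":[0,-0.12,0.16],"roll":0},
  {"fingers":1,"translation":[0,-0.23,0.32],"roll":0},
  {"fingers":1,"translation":[0,-0.23,0.32],"roll":0},
  {"fingers":1,"translation":[0,-0.23,0.32],"roll":0},
])

```text
clock: 23.88
eef_pos: [0.5543, 0.2941, 0.1109]
tool_rot: [0.592, 0.743, 0.246, 0.195]
ft_force: [-3.9, -9.9, 15.7]
grip_width: 0.0075
```

```bash
python3 - <<'E'
from ov import *
st()
ims=[]
for n in ("wrist","scene"):
    f=f"pics/{n}9.png"; snap(n,f); im=cv2.imread(f)
    circ(im,f,(.539,.342),.062,.117,(0,255,0)); circ(im,f,(.539,.342),.066,.02,(255,255,0)); ims.append(im)
a=cv2.resize(ims[1][110:230,340:480],(420,360),interpolation=cv2.INTER_CUBIC)
o=np.zeros((600,640,3),np.uint8); o[:240,:384]=cv2.resize(ims[0],(384,240)); o[240:,:420]=a; cv2.imwrite("pics/c7.png",o)
E
```

```text
t23.88 p [0.5543 0.2941 0.1109] xaz 103.0 z [ 0.58   0.134 -0.804] j [ 0.584  0.286 -0.558  0.12  -0.209  0.292] F [-3.9 -9.9 15.7] T [-0.8  -0.27 -0.67] w 0.0075
```

View pics/c7.png

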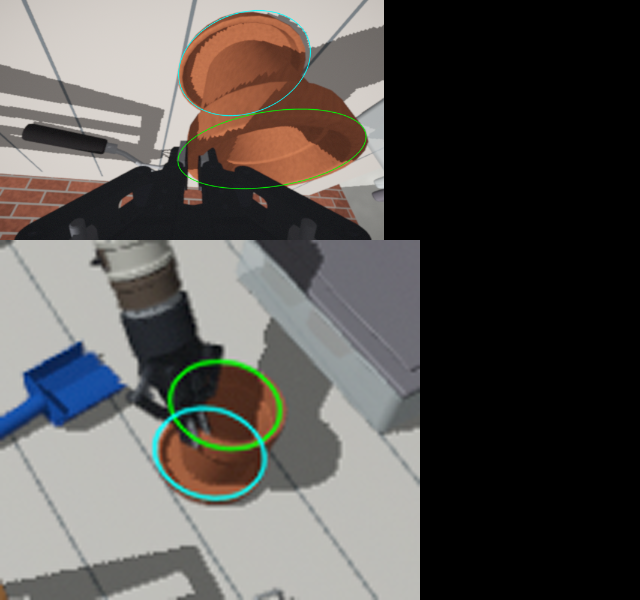

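```bash
cat > fit.py <<'E'
from ov import *
from scipy.optimize import minimize
A=np.linspace(0,2*np.pi,40); prof=[(.040,0),(.0545,.082),(.062,.082),(.062,.110)]
P=np.array([[r*np.cos(a),r*np.sin(a),z] for r,z in prof for a in A])
def hull(f,Q):
    im=np.zeros((400,640),np.uint8); q=np.array([proj(f,x) for x in Q]); cv2.fillConvexPoly(im,cv2.convexHull((q*16).round().astype(np.int32)),1,8,4); return im
S=np.array([.539,.342,0])+np.array([[.066*np.cos(a),.066*np.sin(a),z] for z in (0,.02) for a in A])
def run(files):
    D={}
    for f in files:
        h=cv2.cvtColor(cv2.imread(f),cv2.COLOR_BGR2HSV)
        D[f]=((h[...,0]<14)&(h[...,1]>110)&(h[...,2]>40), h[...,2]>=45, hull(f,S)>0)
    def cost(v):
        R=Ro.from_rotvec([v[3]/20,v[4]/20,0]); Q=R.apply(P)+np.array([v[0]/10,v[1]/10,v[2]/10]); s=0
        for f,(b,ok,sa) in D.items():
            im=hull(f,Q)>0; k=ok&(cv2.dilate((im|sa).astype(np.uint8),np.ones((31,31)))>0); a=(im|sa)&k; bb=b&k; s+=1-(a&bb).sum()/(a|bb).sum()
        return s
    v0=np.array([5.42,3.40,.07,0,0])
    best=None
    for d in ([0,0],[-1,0],[1,0]):
        x=v0.copy(); x[3:]=d
        r=minimize(cost,x,method="Nelder-Mead",options=dict(maxiter=350,initial_simplex=np.vstack([x]+[x+e for e in np.diag([.1,.1,.08,1,1])])))
        if best is None or r.fun<best.fun: best=r
    v=best.x; print("cost %.3f"%best.fun,"base",(v[:3]/10).round(4),"tilt deg about x,y",np.degrees(v[3:]/20).round(1))
E
python3 -c "
from fit import *
run(['pics/wrist9.png','pics/scene9.png'])"
```

```text
cost 0.253 base [0.542  0.3507 0.0049] tilt deg about x,y [2.7 0.1]
```

Call:
play_rows([
  {"fingers":1,"translation":[-0.3,0.05,-0.08],"roll":0},
  {"fingers":1,"translation":[-0.4,0.12,-0.16],"roll":0},
  {"fingers":1,"translation":[-0.4,0.12,-0.16],"roll":0},
])

```text
clock: 24.23
eef_pos: [0.5536, 0.2926, 0.1109]
tool_rot: [0.591, 0.744, 0.246, 0.192]
ft_force: [-1.6, 2.0, 9.4]
grip_width: 0.0072
```

```bash
python3 - <<'E'
from ov import *
st()
for n in ("wrist","scene"): snap(n,f"pics/{n}10.png")
from fit import run
run(['pics/wrist10.png','pics/scene10.png'])
E
```

```text
t24.23 p [0.5536 0.2926 0.1109] xaz 103.2 z [ 0.575  0.139 -0.806] j [ 0.577  0.283 -0.56   0.123 -0.199  0.286] F [-1.6  2.   9.4] T [ 0.85 -0.14  0.11] w 0.0072
cost 0.249 base [0.5419 0.3487 0.0054] tilt deg about x,y [1.7 0. ]
```

Call:
play_rows([
  {"fingers":0.6,"translation":[0,0,0],"roll":0},
  {"fingers":0.4,"translation":[0,0,0],"roll":0},
  {"fingers":0.2,"translation":[0,0,0],"roll":0},
  {"fingers":0,"translation":[0,0,0],"roll":0},
  {"fingers":-0.3,"translation":[0,0,0],"roll":0},
  {"fingers":-0.3,"translation":[0,0,0],"roll":0},
  {"fingers":-0.3,"translation":[0,0,0],"roll":0},
  {"fingers":-0.3,"translation":[0,0,0],"roll":0},
])

```text
clock: 25.0
eef_pos: [0.5505, 0.2898, 0.1064]
tool_rot: [0.591, 0.746, 0.24, 0.191]
ft_force: [0.1, -0.3, -0.3]
grip_width: 0.0553
```

```bash
python3 - <<'E'
from h import *
st()
E
```

```text
t25.00 p [0.5505 0.2898 0.1064] xaz 103.2 z [ 0.569  0.133 -0.812] j [ 0.577  0.286 -0.564  0.126 -0.2    0.285] F [ 0.1 -0.3 -0.3] T [-0.14  0.55  0.01] w 0.0553
```

Free of contact. I'll rise straight up, back away and check.

Call:
play_rows([
  {"fingers":-0.3,"translation":[0,0.9,-1.2],"roll":0},
  {"fingers":-0.3,"translation":[0,2.3,-3.2],"roll":0},
  {"fingers":-0.3,"translation":[0,4,-5.6],"roll":0},
  {"fingers":-0.3,"translation":[0,5.8,-8.1],"roll":0},
  {"fingers":-0.3,"translation":[0,5.8,-11],"roll":0},
  {"fingers":-0.3,"translation":[0,5,-15],"roll":0},
  {"fingers":-0.3,"translation":[-8,3,-19],"roll":0},
  {"fingers":-0.3,"translation":[-12,0,-22],"roll":0},
  {"fingers":-0.3,"translation":[-16,-3,-25],"roll":0},
  {"fingers":-0.3,"translation":[-16,-3,-25],"roll":0},
  {"fingers":-0.3,"translation":[-16,-3,-25],"roll":0},
  {"fingers":-0.3,"translation":[-16,-3,-25],"roll":0},
])

```text
clock: 26.0
eef_pos: [0.4187, 0.0899, 0.2927]
tool_rot: [0.594, 0.743, 0.24, 0.193]
ft_force: [-0.3, 0.0, -1.6]
grip_width: 0.0555
```

```bash
python3 - <<'E'
from ov import *
st()
for n in ("top","scene"): snap(n,f"pics/{n}11.png")
from fit import run
run(['pics/top11.png','pics/scene11.png'])
a=cv2.imread("pics/top11.png")[60:300,130:530]; b=cv2.imread("pics/scene11.png")[110:330,150:480]
o=np.zeros((600,660,3),np.uint8); o[:240,:400]=a; o[240:600,:540]=cv2.resize(b,(540,360),interpolation=cv2.INTER_CUBIC); c=cv2.resize(cv2.imread("pics/top11.png")[160:260,130:220],(216,240)); o[:240,400:616]=c
cv2.imwrite("pics/c8.png",o)
E
```

```text
t26.00 p [0.4187 0.0899 0.2927] xaz 102.7 z [ 0.572  0.128 -0.811] j [ 0.206 -0.377 -0.629  0.693  0.008 -0.014] F [-0.3  0.  -1.6] T [-0.1   0.55 -0.01] w 0.0555
cost 0.169 base [ 0.5385  0.3499 -0.0021] tilt deg about x,y [0.2 1.6]
```

View pics/c8.png

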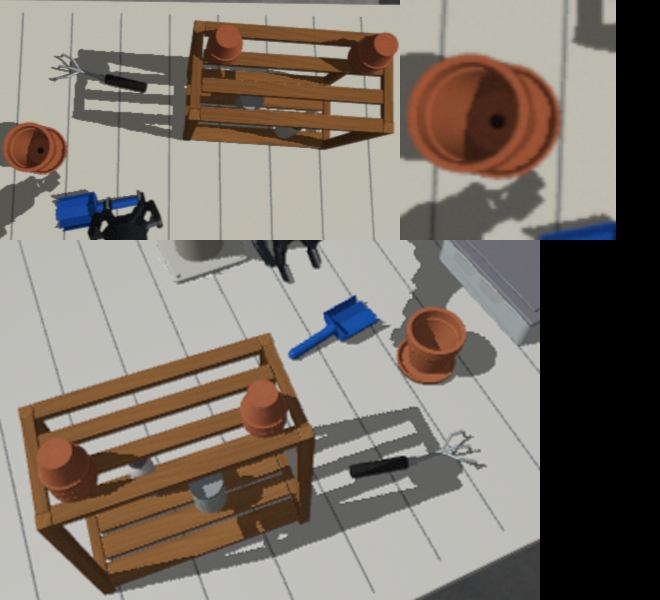

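```bash
python3 - <<'E'
from ov import *
f="pics/top11.png"; print(ray(f,158.8,207.5,.117))
h=cv2.cvtColor(cv2.imread(f),cv2.COLOR_BGR2HSV); m=((h[...,0]<14)&(h[...,1]>110)&(h[...,2]>40)); m[:,230:]=0
ys,xs=np.nonzero(m[150:260]); print("extent",xs.min(),xs.max(),ys.min()+150,ys.max()+150)
# hole in the pot's floor (z~.012-.016) gives base centre
g=cv2.imread(f).max(2)[190:225,155:190]; yy,xx=np.nonzero(g<30); print("hole",xx.mean()+155,yy.mean()+190,len(xx), ray(f,xx.mean()+155,yy.mean()+190,.014))
a=cv2.imread(f); circ(a,f,(.539,.342),.066,.02,(255,255,0)); circ(a,f,(.539,.349),.062,.117,(0,255,0)); circ(a,f,(.539,.349),.0525,.117,(0,255,0))
s="pics/scene11.png"; b=cv2.imread(s); circ(b,s,(.539,.342),.066,.02,(255,255,0)); circ(b,s,(.539,.349),.062,.117,(0,255,0));circ(b,s,(.539,.349),.04,.007,(255,0,0))
cv2.imwrite("pics/c9.png",np.hstack([cv2.resize(a[165:255,125:215],(400,400),interpolation=cv2.INTER_CUBIC),cv2.resize(b[140:220,380:460],(400,400),interpolation=cv2.INTER_CUBIC)]))
E
```

```text
[0.53820534 0.34436237 0.117     ]
extent 133 196 183 233
hole 170.0 210.0 21 [0.54103309 0.3489887  0.014     ]
```

```bash
python3 - <<'E'
from ov import *
from scipy.optimize import least_squares
def mask(f):
    h=cv2.cvtColor(cv2.imread(f),cv2.COLOR_BGR2HSV); return ((h[...,0]<14)&(h[...,1]>90)&(h[...,2]>35)).astype(np.uint8)
def fitc(f,win,r,z,c0,keep):
    m=mask(f); w=np.zeros_like(m); x0,x1,y0,y1=win; w[y0:y1,x0:x1]=m[y0:y1,x0:x1]
    cs=max(cv2.findContours(w,0,cv2.CHAIN_APPROX_NONE)[0],key=cv2.contourArea)[:,0,:].astype(float)
    # one-sided outline pixel bias: push outwards half a pixel
    mid=cs.mean(0); cs+=.5*(cs-mid)/np.linalg.norm(cs-mid,axis=1)[:,None]
    W=np.array([ray(f,u,v,z)[:2] for u,v in cs]); 
    W=W[keep(W-np.array(c0))]
    g=lambda p:np.hypot(*(W-p[:2]).T)-p[2]
    s=least_squares(g,[*c0,r],loss="soft_l1",f_scale=.002); return s.x.round(4),len(W),np.median(abs(s.fun)).round(4)
def hole(f,x0,x1,y0,y1,z):
    g=cv2.imread(f)[y0:y1,x0:x1].max(2).astype(float); i=np.unravel_index(g.argmin(),g.shape); wy,wx=np.mgrid[:g.shape[0],:g.shape[1]]
    k=np.clip(g.min()+25-g,0,None)*(np.hypot(wy-i[0],wx-i[1])<5); return ray(f,(k*wx).sum()/k.sum()+x0,(k*wy).sum()/k.sum()+y0,z).round(4)
al=lambda d:np.ones(len(d),bool)
lf=lambda d:d[:,1]>.0
print("before: saucer",fitc("pics/top0.png",(140,205,180,240),.066,.02,(.539,.342),al))
print("before: pot collar",fitc("pics/t6.png",(218,280,185,245),.062,.11,(.521,.127),lf),"hole",hole("pics/t6.png",235,262,205,228,.005))
print("after: collar",fitc("pics/top11.png",(120,230,160,250),.062,.117,(.539,.348),lf),"hole",hole("pics/top11.png",160,180,200,220,.012))
print("after: saucer",fitc("pics/top11.png",(120,230,160,250),.066,.02,(.539,.342),lambda d:d[:,1]<-.045))
E
```

```text
before: saucer (array([0.5413, 0.3419, 0.0653]), 136, np.float64(0.0006))
before: pot collar (array([0.5232, 0.1297, 0.0602]), 72, np.float64(0.0007)) hole [0.5231 0.1288 0.005 ]
after: collar (array([0.5406, 0.3489, 0.0607]), 70, np.float64(0.0006)) hole [0.5408 0.3496 0.012 ]
after: saucer (array([0.5408, 0.3385, 0.0624]), 35, np.float64(0.0006))
```

```bash
python3 -c "
from workcell import bot
print(bot.job_done())"
```

```text
the job is handed in; nothing more can be done
None
```

The bottle is standing on the rack's lower shelf and the empty pot is in its saucer. I handed the job in at about 26 s, and it reports no verdict.

**How it was done:** The moves only allow shifts and roll, so I pushed repeatedly against the arm's reach limit to tilt the gripper about 36° outward. That let it work under the upper tier. The first grip on the bottle's cap was about 12 mm off-centre, so I re-gripped before lifting. I then stood the bottle on the shelf about 15 mm inside the front edge. The pot was pinched by its collar, carried to the saucer, pressed level and released.

**Last checks:**
- **Bottle:** it was upright on the shelf beside the jar after release, and looked the same in the final views.
- **Pot:** its collar and drain hole line up to within about 1°, so it sits level. Its base is about 7 mm off the saucer's centre, where 14 mm is allowed.
- **Jar, scoop and rake:** they look unmoved by eye. I did not measure them.
- **Robot:** the gripper ended clear of everything with no contact force.

**What disagreed or fell short:**
- The pot sagged about 5° while held, and was pressed level on the saucer before release.
- Outline fits of the pot gave tilts between 0 and 3°, with noise of the same size.
- The close-up check of the pot in the saucer went over the picture limit, so I made that check from measurements only.

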